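# Clamp a tube in the bonding jig and hold the press lever on its mark

## Task

In the gluing jig on the bench, first swing the steel strap with the red end over the black tube and down until it rests flat in the yellow catch. Then push the spring-loaded lever by its red upright grip, against its spring, until its red pointer stands over the middle of the green marker, and keep it there: the program finishes while still holding the lever on the marker. Leave the marker as it is set and the tube lying in its cradles, and do not disturb the tape roll, glue bottle and jar standing around.

Things in the scene. Friction and masses are not known exactly. Their poses are not given: they have to be found in the camera images.
- jig: Plywood board fixed to the bench, 220 x 360 x 18 mm. Origin on the bench top, frame level (z up): board from x -130 to +90, y -180 to +180 mm; -x edge nearest the robot. In this frame (mm): tube along y at x 10; strap hinge (-45, 80, 77); lever pivot (25, -115). Tallest fixed parts: strap hinge cheeks 85, catch lugs 88, tube end stop 70 at y 169, blue plunger guide 70 at (10, -72)
- catch (a point): Middle of the ledge of the yellow catch, 73.5 mm above the bench, at (55, 80) mm in the jig frame; a lug stands on either side (30 mm clear between them, along the jig's y), tops 88 mm above the bench
- pivot (a point): The lever's upright pivot axis, 58 mm above the bench at mid height of the lever bar. A white quadrant plate (top 48 mm above the bench) lies below the lever's tip
- strap (a joint): Angle of the flat steel strap (24 mm wide, 5 thick) about a level hinge along the jig's y. 0 = shut: level, pointing to the jig's +x over the tube, in the catch (hard stop; strap top 79.5 mm above the bench). Grows as raised: pi/2 = upright, more leans back to the jig's -x; limit 2.1. Stiff hinge (friction 0.07 Nm): stays where left. Starts 1.25 to 1.85
- strap_hinge (a point): Point on the strap's hinge axis, mid width, mid thickness, 77 mm above the bench
- strap_tip (a point): Middle of the red end edge of the strap, 108 mm from the hinge axis
- lever: Sprung press lever with red grip. Origin on its upright pivot axis; its own -x runs along the lever to the grip, z up. Its angle is 0 at rest, aligned with the jig frame, and grows as the tip swings to the jig's +y (clockwise from above); limit 0.8. The spring resists with 0.3 Nm at 0 plus 1.5 Nm per rad (7 to 12 N at the grip over the marker's range); let go, it returns to 0
- lever_grip (a point): Red upright round grip on the lever, diameter 22 mm, 55 mm tall, 100 mm from the lever's pivot axis. This point: on its axis at mid height, 90 mm above the bench; it stands from 62 to 117 mm above the bench. Free all round: push it sideways or grasp it
- pointer_tip (a point): Point on the red pointer, 4 mm wide, that extends the lever outwards: 135 mm from the pivot axis, 54 mm above the bench; the visible pointer ends 142 mm from the pivot
- marker (a joint): Angle at which the green marker is set on the white quadrant, about the same pivot and in the same sense as the lever's angle: the pointer is over the middle of the marker when the two angles are equal. Set between 0.25 and 0.6; stiff: it stays as set unless pushed hard (about 15 N)
- marker_mid (a point): Middle line of the green marker, 135 mm from the pivot axis, 50.5 mm above the bench. The marker is a flat plate 20 mm wide across the pointer's path and 50 mm long outwards (105 to 155 mm from the pivot)
- tube: Loose black tube with three white bands, diameter 32 mm, 180 mm long along its own y, lying in two V cradles, its axis 55 mm above the bench. Origin: underside, at mid length, 39 mm above the bench
- tape: Roll of blue tape standing flat, 90 mm diameter, 45 mm tall, loose beside the jig. Origin: centre of its underside
- glue: White glue bottle with orange cap, 48 mm diameter, 110 mm tall, loose beside the jig. Origin: centre of its underside
- jar: Amber jar, 64 mm diameter, 70 mm tall, loose beside the jig. Origin: centre of its underside
Not all that is in view belongs to the job. Of the things shaped like the tube, the black one is meant.

How it is judged:
By the outcome, as a careful person would: the job done as asked, in the order asked, and still so for the second after the job is handed in, while the arm keeps its last pose, push and grip.
It also fails if it takes over 45 s, if anything falls off the work surface, if the arm or the gripper's body presses on something with over 40 N, if the wrist force passes 120 N, or if a joint passes its speed limit or range.

## Robot

A 7-joint arm with a two-finger parallel gripper is mounted at the origin on the work surface. World frame = base frame: x ahead of the robot, y to its left, z up, the work surface at z = 0. Lengths are in m, angles in rad, forces in N, time in s.
With the tool pointing down it reaches from about 0.425 to 0.875 m from the base axis. Payload 4.7 kg.
Tool frame: the origin (TCP) lies between the finger pads; the fingertips stand 11 mm ahead of it and the grasp point (between the pads) lies 8 mm behind it; z points along the fingers, y is the line along which they close (so a half turn about z gives the same grasp; the last joint's range is limited). The gripper opens to 87 mm and grips with 3 to 60 N. Pads are 19 mm wide; open, the fingers measure 117 mm over their backs; the gripper's body (75 mm by 190 mm) begins 51 mm behind the grasp point.
Start: joints at [-1.089, 0.321, -0.07, 1.45, 0.023, 1.371, -0.057], TCP at [0.293, 0.58, 0.234] pointing down, gripper open.
Joint ranges: [-2.86, 2.86], [-0.3, 2.09], [-1.38, 1.24], [0.06, 2.45], [-1.56, 4.7], [0.09, 2.05], [-2.69, 2.69]. Speed limits (rad/s): [2.57, 2.57, 3.14, 3.14, 3.14, 3.14, 3.14].

## Interface

Orientations are given as a rotation vector (axis times angle).
In Python, from bench import ctrl gives the robot as it stands. The module is installed in compiled form; this text tells all that it offers.
- The arm moves only by the shell command python3 -m inch 'ROWS' [FORCE]. ROWS is JSON, a list of rows, each an object with "slide": the shift along the tool's x, y, z scaled (see below), a list of three; "angular": the turn, a rotation vector about the tool's x, y, z scaled (see below), a list of three; "claw": the opening, from -1 (shut) to 1 (fully open). In form: [{"slide": [tx, ty, tz], "angular": [rx, ry, rz], "claw": claw}, ...]. A call has 1 to 10 rows; each row is the pose to reach, as a shift and turn from the pose commanded when the call began, along the tool's axes at that moment; what a row does not reach only later rows make up. The controller multiplies each number of a shift by 0.25 m and each number of a turn by 30 degrees. A row lasts 1/10 s, in which the tool goes at most 50 mm and 8.59 degrees, less where a joint would pass 70% of its speed; a pose out of reach is approached as far as the arm can. A call with a number of a shift or a turn outside -1 to 1 is refused whole. A call with a gripper value outside its range is refused whole. The fingers move at their own pace and stop on an object; FORCE is the grip in N (left out, the last holds). Time passes only in rows, so rows that repeat a pose let the fingers close. It gives the time, the measured TCP pose, the force, the opening and the grip force at its end, in the units of the state.
- ctrl.get_state(): the state, without advancing time (a new reading comes with each control period).
- ctrl.get_image(name): name is "side" or "top" or "wrist"; returns a dict with "color" (420x560x3 uint8, red, green, blue), "depth" (420x560 float32, m along the optical axis (not along the pixel's ray), 0 where there is no reading), "camera_matrix" (3x3 intrinsics, pixels), "extrinsics" (4x4, takes a point from camera to world coordinates); the wrist camera has in their place "tool_from_camera" (4x4, takes a point from camera to tool coordinates, whose origin is the TCP and whose axes are the flange's). Camera axes: x right, y up, looking along -z (the intrinsics and any distortion apply to the point x, -y, -z); pixel columns grow to the right and rows downward; lengths in m; the calibration is good to about 2 mm. A picture is of the moment at which its call begins: read the wrist's pose just before it.
- ctrl.close_job(): hands the job in; it is judged then, once.
Trained networks look in the newest picture that a camera, given by its name, has taken for a name from the list of things; names that differ only in an ending like _2 or _b are one class to them, and where a whole thing is asked for, a point or a joint stands for the part that bears it (a point fixed in the world has none). Each returns a list of dicts, best first, with "confidence" (0 to 1); they miss things now and then, are a little off and sometimes report something else, mostly with a low value. They report only what shows in the picture. A call takes as long as a camera call. They do not tell look-alikes from the thing itself.
- ctrl.find_in(query, camera): "bbox" ([centre column, centre row, width, height] in pixels, round what is visible of it).
- ctrl.outline_of(query, camera): "mask" (420x560 bool, what is visible of it) and "bbox" ([centre column, centre row, width, height] in pixels, round what is visible of it).
The state is a dict: "time": time; "joint_positions": joint angles; "qd": joint speeds; "joint_torque": joint torques, N m; "position": TCP position; "tool_rot": TCP orientation; "ft_force": force on the tool from outside, world axes, zero at the start; "torque": the same for the moment, N m; "grip_width": opening from 0.0 (shut) to 1.0 (fully open); "grip_force": force on a finger pad.
Only numpy, scipy, OpenCV 4.12 (cv2) and the standard library are available. Lean on these libraries where they do the work, as an engineer would, in place of code of your own. Each camera call takes 0.05 s, during which the arm holds its last target. There are 200 camera calls.

## Working session

There is one attempt and no reset: what is moved stays moved. The work goes in short steps, Python scripts to look and compute and a shell command to move; the robot and the scene stay as the last step left them, time stands still between calls to the robot, and variables do not carry over. Pictures are saved under pics/ and viewed, at most 10 in all, crops included, and the job is handed in when it is done.

```bash
mkdir -p pics; cat > h.py <<'E'
import numpy as np,cv2,json
from scipy.spatial.transform import Rotation as R
from bench import ctrl
def grab(n,save=None):
    im=ctrl.get_image(n)
    if save: cv2.imwrite('pics/'+save,im['color'][:,:,::-1])
    return im
def cloud(im,T=None):
    T=im['extrinsics'] if T is None else T
    K=im['camera_matrix'];d=im['depth'];v,u=np.mgrid[:420,:560]
    p=np.stack([(u-K[0,2])/K[0,0]*d,-(v-K[1,2])/K[1,1]*d,-d],-1)
    return p@T[:3,:3].T+T[:3,3]
E
python3 - <<'E'
from h import *
s=ctrl.get_state();print(s['position'],s['tool_rot'],s['grip_width'],s['time'],s['ft_force'])
for n in ['top','side']:
    im=grab(n,n+'0.png');P=cloud(im);np.savez('/tmp/'+n,P=P,c=im['color'])
    for q in ['strap_tip','strap','lever_grip','lever','marker','pointer_tip','tube','tape','glue','jar','jig']:
        for r in ctrl.outline_of(q,n)[:2]:
            m=r['mask']&(im['depth']>0)
            if m.sum(): print(n,q,round(r['confidence'],2),np.round(r['bbox']),m.sum(),np.round(np.median(P[m],0),3),np.round(P[m].min(0),3),np.round(P[m].max(0),3))
print(ctrl.get_state()['time'])
E
```

```text
[0.29290492 0.57965029 0.23246049] [-7.28035509e-01 -3.05571054e+00  2.96014033e-03] 0.9950434201038395 0.0 [-0.18072606 -0.60355309 -0.06353864]
top strap_tip 0.45 [278. 220.  12.   9.] 65 [0.562 0.06  0.161] [0.561 0.049 0.085] [0.567 0.071 0.186]
top strap_tip 0.25 [303. 221. 128.  82.] 8438 [ 0.572 -0.031  0.018] [ 0.473 -0.2   -0.005] [0.7   0.162 0.187]
top lever_grip 0.59 [346. 217.  14.  46.] 370 [ 0.596 -0.133  0.064] [ 0.518 -0.157  0.016] [ 0.654 -0.116  0.12 ]
top lever_grip 0.49 [324. 244.  14.  26.] 116 [ 0.512 -0.076  0.049] [ 0.489 -0.093  0.045] [ 0.535 -0.059  0.054]
top lever 0.95 [347. 221.  11.  42.] 367 [ 0.588 -0.133  0.064] [ 0.518 -0.154  0.014] [ 0.645 -0.116  0.12 ]
top pointer_tip 0.91 [346. 228.  13.  58.] 380 [ 0.597 -0.133  0.064] [ 0.49  -0.157  0.016] [ 0.654 -0.116  0.12 ]
top pointer_tip 0.74 [204. 201.  35.  27.] 425 [0.634 0.274 0.042] [ 0.583  0.223 -0.004] [0.681 0.324 0.049]
top tube 0.98 [325. 142.  26.  55.] 616 [ 0.82  -0.081  0.028] [ 0.735 -0.12  -0.001] [ 0.91  -0.044  0.037]
top tube 0.88 [282. 204.  64.  11.] 715 [0.615 0.05  0.067] [ 0
[... 1394 characters left out ...]
.346 0.015 0.029] [ 0.267 -0.06  -0.001] [0.428 0.071 0.036]
side tube 0.9 [256. 207.  28.  65.] 918 [0.615 0.062 0.07 ] [ 0.601 -0.037  0.017] [0.645 0.146 0.075]
side tape 0.94 [226. 306.  51.  53.] 1338 [0.627 0.277 0.038] [ 0.583  0.228 -0.002] [0.673 0.318 0.05 ]
side tape 0.62 [292. 147.  65.  24.] 548 [ 0.564 -0.125  0.066] [ 0.493 -0.184  0.021] [ 0.647 -0.111  0.12 ]
side glue 0.79 [183. 206.  27.  37.] 750 [0.775 0.092 0.066] [ 0.759 -0.018 -0.001] [0.845 0.105 0.115]
side jar 0.93 [310. 111.  24.  29.] 650 [ 0.545 -0.303  0.048] [ 0.515 -0.405 -0.003] [ 0.587 -0.287  0.075]
side jig 0.95 [270. 204. 121. 136.] 10479 [0.568 0.031 0.02 ] [ 0.474 -0.273 -0.001] [0.706 0.167 0.188]
1.2
```

```bash
python3 - <<'E'
import cv2,numpy as np
a=cv2.imread('pics/top0.png')[150:300,200:440];b=cv2.imread('pics/side0.png')[110:290,180:400]
cv2.imwrite('pics/z0.png',np.hstack([cv2.resize(a,(420,262),interpolation=2),cv2.resize(b,(320,262),interpolation=2)]))
# jig pose from tops at z~.018
for n in ['top','side']:
    d=np.load('/tmp/%s.npz'%n);P=d['P'];m=(abs(P[...,2]-.018)<.005)&(abs(P[...,0]-.59)<.16)&(abs(P[...,1]+.02)<.22)
    m=cv2.morphologyEx(m.astype('uint8'),cv2.MORPH_OPEN,np.ones((3,3)))>0
    r=cv2.minAreaRect((P[m][:,:2]*1000).astype('float32'));print(n,r)
    hsv=cv2.cvtColor(d['c'],cv2.COLOR_RGB2HSV);box=(abs(P[...,0]-.59)<.16)&(abs(P[...,1]+.02)<.22)
    for nm,l,h in [('red',(0,120,80),(8,255,255)),('green',(45,80,60),(85,255,255)),('yellow',(20,120,100),(35,255,255)),('blue',(95,120,60),(125,255,255))]:
        k=(cv2.inRange(hsv,l,h)>0)&box&(P[...,2]>.03)
        nn,lab,st,c=cv2.connectedComponentsWithStats(k.astype('uint8'))
        for i in range(1,nn):
            if st[i,4]>8:
                q=P[lab==i];print(n,nm,st[i,4],c[i].round(),np.median(q,0).round(3),q.min(0).round(3),q.max(0).round(3))
E
```

```text
top ((586.19775390625, -19.279815673828125), (357.8944091796875, 220.23431396484375), 88.83961486816406)
top red 25 [276. 218.] [0.564 0.061 0.183] [0.561 0.051 0.178] [0.567 0.071 0.186]
top red 53 [348. 236.] [ 0.529 -0.131  0.115] [ 0.519 -0.142  0.059] [ 0.543 -0.123  0.12 ]
top green 103 [324. 244.] [ 0.512 -0.076  0.049] [ 0.434 -0.093  0.045] [0.537 0.07  1.115]
top yellow 73 [277. 188.] [0.663 0.059 0.073] [0.656 0.04  0.067] [0.67  0.078 0.088]
top yellow 92 [317. 207.] [ 0.613 -0.056  0.065] [ 0.598 -0.065  0.042] [ 0.629 -0.039  0.074]
top blue 10 [318. 165.] [ 0.745 -0.061  0.032] [ 0.738 -0.064  0.03 ] [ 0.75  -0.058  0.036]
top blue 69 [330. 207.] [ 0.614 -0.09   0.068] [ 0.6   -0.099  0.064] [ 0.628 -0.081  0.072]
side ((612.953369140625, -16.94012451171875), (364.0654602050781, 272.1204528808594), 88.88990783691406)
side red 65 [307. 140.] [ 0.529 -0.122  0.117] [ 0.52  -0.137  0.084] [ 0.538 -0.118  0.12 ]
side red 22 [315. 157.] [ 0.509 -0.127  0.058] [ 0.49  -0.131  0.053] [ 0.522 -0.125  0.064]
side red 27 [277. 175.] [0.565 0.066 0.186] [0.562 0.055 0.18 ] [0.567 0.078 0.188]
side green 119 [309. 175.] [ 0.513 -0.072  0.052] [ 0.489 -0.091  0.048] [ 0.537 -0.055  0.055]
side yellow 122 [266. 171.] [ 0.614 -0.053  0.067] [ 0.6   -0.078  0.045] [ 0.632 -0.034  0.076]
side yellow 108 [234. 200.] [0.662 0.056 0.076] [0.655 0.042 0.068] [0.671 0.083 0.092]
side yellow 10 [229. 214.] [0.67  0.082 0.056] [0.668 0.081 0.037] [0.671 0.083 0.068]
side blue 123 [267. 159.] [ 0.618 -0.087  0.07 ] [ 0.598 -0.125  0.045] [ 0.648 -0.072  0.075]
side blue 19 [215. 173.] [ 0.744 -0.051  0.032] [ 0.738 -0.058  0.031] [ 0.749 -0.045  0.037]
```

View pics/z0.png

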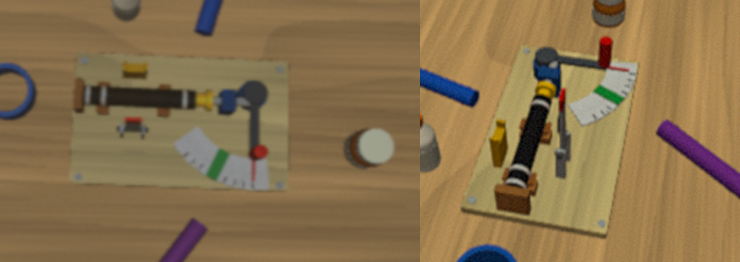

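The picture pair shows the strap upright (top px ≈276,218) with the catch at (277,188). The lever's red grip is at (348,236), the green marker at (324,244), and the jar, tape and glue are clear of the board. The blue and purple tubes are decoys.

```bash
cat > go.py <<'E'
import sys
from h import *
s=ctrl.get_state();Rt=R.from_rotvec(s['tool_rot']);p=np.array(s['position'])
x,y,z=map(float,sys.argv[1:4])
t=np.radians(-1.16)
tgt=R.from_matrix(np.c_[[-np.cos(t),-np.sin(t),0],[-np.sin(t),np.cos(t),0],[0,0,-1]])
print('pos',p.round(4),'slide',(Rt.inv().apply(np.array([x,y,z])-p)/.25).round(3),'ang',(np.degrees((Rt.inv()*tgt).as_rotvec())/30).round(3),'F',np.round(s['ft_force'],1),'t',s['time'])
E
python3 go.py 0.50 0.061 0.25
```

```text
pos [0.2931 0.5802 0.2336] slide [-1.675 -1.481 -0.066] ang [ 0.     0.    -0.855] F [ 0.2 -1.   0.2] t 1.2
```

```bash
python3 -m inch '[{"slide":[-0.2,-0.2,-0.04],"angular":[0,0,-0.2],"claw":0},{"slide":[-0.35,-0.35,-0.06],"angular":[0,0,-0.4],"claw":-1},{"slide":[-0.5,-0.5,-0.07],"angular":[0,0,-0.6],"claw":-1},{"slide":[-0.65,-0.6,-0.07],"angular":[0,0,-0.855],"claw":-1},{"slide":[-0.8,-0.72,-0.07],"angular":[0,0,-0.855],"claw":-1},{"slide":[-0.95,-0.84,-0.07],"angular":[0,0,-0.855],"claw":-1},{"slide":[-0.95,-0.84,-0.07],"angular":[0,0,-0.855],"claw":-1}]' 20; python3 go.py 0.49 0.061 0.25
```

```text
time: 1.9
position: [0.4131, 0.28, 0.2516]
tool_rot: [0.043, 3.14, -0.002]
ft_force: [0.0, 0.5, 0.6]
grip_width: 0.45
grip_force: 0.0
pos [0.4131 0.28   0.2516] slide [-0.331 -0.867  0.008] ang [-0.002  0.003 -0.014] F [0.  0.5 0.6] t 1.9
```

```bash
python3 -m inch '[{"slide":[-0.07,-0.18,0],"angular":[0,0,0],"claw":-1},{"slide":[-0.14,-0.36,0],"angular":[0,0,0],"claw":-1},{"slide":[-0.2,-0.54,0],"angular":[0,0,0],"claw":-1},{"slide":[-0.27,-0.7,0],"angular":[0,0,0],"claw":-1},{"slide":[-0.33,-0.86,0],"angular":[0,0,0],"claw":-1},{"slide":[-0.33,-0.86,0],"angular":[0,0,0],"claw":-1},{"slide":[-0.33,-0.86,0],"angular":[0,0,0],"claw":-1}]'; python3 - <<'E'
from h import *
s=ctrl.get_state();T=np.eye(4);T[:3,:3]=R.from_rotvec(s['tool_rot']).as_matrix();T[:3,3]=s['position']
im=grab('wrist','w1.png');P=cloud(im,T@im['tool_from_camera']);hsv=cv2.cvtColor(im['color'],cv2.COLOR_RGB2HSV)
for nm,l,h in [('red',(0,120,80),(8,255,255)),('green',(45,80,60),(85,255,255)),('yellow',(20,120,100),(35,255,255))]:
    k=(cv2.inRange(hsv,l,h)>0)&(P[...,2]>.03)&(im['depth']>0)
    nn,lab,st,c=cv2.connectedComponentsWithStats(k.astype('uint8'))
    for i in range(1,nn):
        if st[i,4]>30:
            q=P[lab==i];print(nm,st[i,4],c[i].round(),np.median(q,0).round(3),q.min(0).round(3),q.max(0).round(3))
E
python3 go.py 0.525 0.061 0.161
```

```text
time: 2.6
position: [0.4888, 0.0681, 0.2513]
tool_rot: [0.036, 3.141, 0.001]
ft_force: [0.3, 0.5, 0.8]
grip_width: 0.004
grip_force: 0.0
red 881 [107. 233.] [ 0.523 -0.125  0.101] [ 0.487 -0.141  0.054] [ 0.538 -0.12   0.118]
green 570 [167. 209.] [ 0.511 -0.075  0.05 ] [ 0.486 -0.094  0.047] [ 0.538 -0.057  0.052]
pos [0.4884 0.0695 0.2511] slide [-0.147 -0.031  0.36 ] ang [ 0.001 -0.     0.   ] F [ 0.1  0.4 -0.1] t 2.65
```

View pics/w1.png

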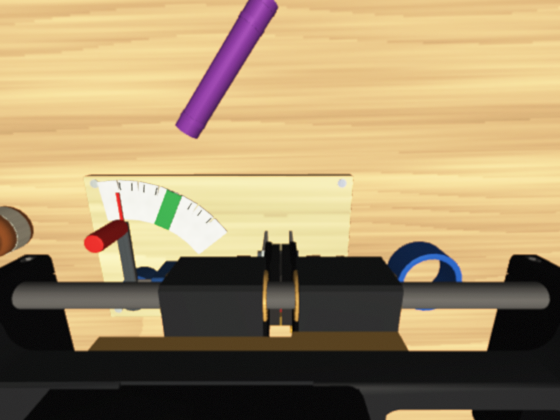

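The wrist view shows the closed fingers behind the strap, the pointer at px (119,205) and the marker at (167,209). Next I'll go down behind the strap.

```bash
python3 -m inch '[{"slide":[-0.05,-0.03,0.12],"angular":[0,0,0],"claw":-1},{"slide":[-0.1,-0.03,0.25],"angular":[0,0,0],"claw":-1},{"slide":[-0.147,-0.03,0.36],"angular":[0,0,0],"claw":-1},{"slide":[-0.147,-0.03,0.36],"angular":[0,0,0],"claw":-1},{"slide":[-0.147,-0.03,0.36],"angular":[0,0,0],"claw":-1}]'; python3 go.py 0.525 0.061 0.161
python3 - <<'E'
import numpy as np
# fingertip path: contact on strap upper face, tip lower front corner... TCP rel hinge (.5625,.077)
for th in np.radians([88,80,70,60,50,40,30,20,10,3,0]):
    r=.080;c=np.array([.5625+r*np.cos(th),.077+r*np.sin(th)])+.0025*np.array([-np.sin(th),np.cos(th)])
    # front-bottom corner of finger at contact -> tip centre
    print(round(np.degrees(th)),'TCP x',(c[0]-.0095).round(4),'z',(c[1]+.011).round(4))
E
```

```text
time: 3.15
position: [0.5246, 0.0622, 0.1611]
tool_rot: [-0.028, -3.14, 0.0]
ft_force: [0.6, -1.5, 0.7]
grip_width: 0.004
grip_force: 0.0
pos [0.5246 0.0622 0.1611] slide [-0.002 -0.005  0.   ] ang [-0.    -0.002  0.004] F [ 0.6 -1.5  0.7] t 3.15
88 TCP x 0.5533 z 0.168
80 TCP x 0.5644 z 0.1672
70 TCP x 0.578 z 0.164
60 TCP x 0.5908 z 0.1585
50 TCP x 0.6025 z 0.1509
40 TCP x 0.6127 z 0.1413
30 TCP x 0.621 z 0.1302
20 TCP x 0.6273 z 0.1177
10 TCP x 0.6314 z 0.1044
3 TCP x 0.6328 z 0.0947
0 TCP x 0.633 z 0.0905
```

```bash
python3 -m inch '[{"slide":[-0.06,0,-0.015],"angular":[0,0,0],"claw":-1},{"slide":[-0.115,0,-0.028],"angular":[0,0,0],"claw":-1},{"slide":[-0.17,0,-0.02],"angular":[0,0,0],"claw":-1},{"slide":[-0.235,0,-0.004],"angular":[0,0,0],"claw":-1},{"slide":[-0.29,0,0.024],"angular":[0,0,0],"claw":-1},{"slide":[-0.333,0,0.06],"angular":[0,0,0],"claw":-1},{"slide":[-0.374,0,0.104],"angular":[0,0,0],"claw":-1},{"slide":[-0.404,0,0.158],"angular":[0,0,0],"claw":-1},{"slide":[-0.422,0,0.21],"angular":[0,0,0],"claw":-1},{"slide":[-0.422,0,0.21],"angular":[0,0,0],"claw":-1}]'; python3 go.py 0.633 0.060 0.0915
python3 - <<'E'
from h import *
im=grab('side','s2.png')
cv2.imwrite('pics/s2z.png',cv2.resize(im['color'][100:260,190:390,::-1],None,fx=3,fy=3,interpolation=2))
E
```

```text
time: 4.15
position: [0.6297, 0.0591, 0.1069]
tool_rot: [-0.031, -3.139, 0.0]
ft_force: [-0.3, 0.7, 0.1]
grip_width: 0.005
grip_force: 0.0
pos [0.6297 0.0591 0.1069] slide [-0.013  0.004  0.062] ang [-0.001 -0.005  0.001] F [-0.3  0.7  0.1] t 4.15
```

View pics/s2z.png

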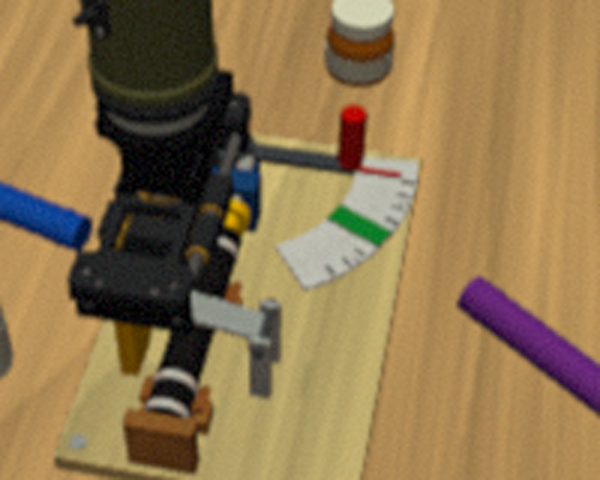

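The strap (px ≈225,315) is now over the tube and nearly level under the fingers. I'll press gently until it stops.

```bash
python3 -m inch '[{"slide":[-0.01,0,0.025],"angular":[0,0,0],"claw":-1},{"slide":[-0.013,0,0.045],"angular":[0,0,0],"claw":-1},{"slide":[-0.013,0,0.058],"angular":[0,0,0],"claw":-1},{"slide":[-0.013,0,0.066],"angular":[0,0,0],"claw":-1},{"slide":[-0.013,0,0.066],"angular":[0,0,0],"claw":-1}]'; python3 go.py 0.633 0.060 0.0895
```

```text
time: 4.7
position: [0.6336, 0.0586, 0.0918]
tool_rot: [-0.032, -3.141, 0.0]
ft_force: [0.7, 0.4, 0.2]
grip_width: 0.006
grip_force: 0.0
pos [0.6336 0.0586 0.0918] slide [0.003 0.006 0.009] ang [-0.    -0.001  0.   ] F [0.7 0.4 0.2] t 4.7
```

```bash
python3 -m inch '[{"slide":[0,0,0.006],"angular":[0,0,0],"claw":-1},{"slide":[0,0,0.010],"angular":[0,0,0],"claw":-1},{"slide":[0,0,0.014],"angular":[0,0,0],"claw":-1},{"slide":[0,0,0.014],"angular":[0,0,0],"claw":-1}]'; python3 go.py 0.633 0.060 0.0885
```

```text
time: 5.1
position: [0.634, 0.0586, 0.0908]
tool_rot: [0.032, 3.141, 0.001]
ft_force: [-4.9, 0.2, 11.5]
grip_width: 0.004
grip_force: 5.4
pos [0.634  0.0586 0.0908] slide [0.004 0.006 0.009] ang [ 0.001  0.    -0.   ] F [-4.9  0.2 11.5] t 5.1
```

```bash
python3 -m inch '[{"slide":[0,0,-0.18],"angular":[0,0,0],"claw":-1},{"slide":[0,0,-0.36],"angular":[0,0,0],"claw":-1},{"slide":[0.06,-0.15,-0.45],"angular":[0,0,0],"claw":-1},{"slide":[0.14,-0.32,-0.45],"angular":[0,0,0],"claw":-1},{"slide":[0.21,-0.48,-0.45],"angular":[0,0,0],"claw":-1},{"slide":[0.28,-0.64,-0.45],"angular":[0,0,0],"claw":-1},{"slide":[0.35,-0.8,-0.45],"angular":[0,0,0],"claw":-1},{"slide":[0.41,-0.95,-0.45],"angular":[0,0,0],"claw":-1},{"slide":[0.41,-0.95,-0.45],"angular":[0,0,0],"claw":-1}]'; python3 go.py 0.529 -0.178 0.090
python3 - <<'E'
from h import *
out=[]
for n in ['top','side']:
    im=grab(n);P=cloud(im);hsv=cv2.cvtColor(im['color'],cv2.COLOR_RGB2HSV)
    out.append(cv2.resize(im['color'][150:270,200:360,::-1] if n=='top' else im['color'][120:270,190:390,::-1],(400,300),interpolation=2))
    box=(abs(P[...,0]-.61)<.07)&(abs(P[...,1]-.06)<.03)
    k=((cv2.inRange(hsv,(0,120,80),(8,255,255))>0))&box
    k=cv2.morphologyEx(k.astype('uint8'),cv2.MORPH_OPEN,np.ones((2,2)))>0
    if k.any(): print(n,k.sum(),np.median(P[k],0).round(4),P[k].min(0).round(3),P[k].max(0).round(3))
cv2.imwrite('pics/c3.png',np.hstack(out))
E
```

```text
time: 6.0
position: [0.5234, -0.1843, 0.2018]
tool_rot: [0.048, 3.141, -0.004]
ft_force: [0.4, -0.4, -0.5]
grip_width: 0.007
grip_force: 0.0
pos [ 0.5234 -0.1843  0.2018] slide [-0.022  0.027  0.447] ang [-0.005  0.    -0.02 ] F [ 0.4 -0.4 -0.5] t 6.0
top 56 [0.657  0.0575 0.0782] [0.648 0.048 0.074] [0.668 0.067 0.082]
side 65 [0.6565 0.065  0.0803] [0.648 0.053 0.065] [0.667 0.078 0.088]
```

View pics/c3.png

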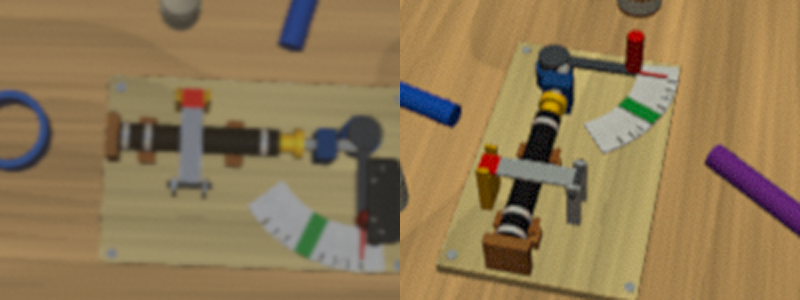

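The strap lies flat in the catch (red end at px (193,98) left, (489,165) right) and the tube is still in its cradles. Now I'll go down beside the grip.

```bash
python3 -m inch '[{"slide":[-0.02,0.01,0.15],"angular":[0,0,0],"claw":-1},{"slide":[-0.02,0.01,0.3],"angular":[0,0,0],"claw":-1},{"slide":[-0.02,0.01,0.445],"angular":[0,0,0],"claw":-1},{"slide":[-0.02,0.01,0.445],"angular":[0,0,0],"claw":-1},{"slide":[-0.02,0.01,0.445],"angular":[0,0,0],"claw":-1}]'; python3 go.py 0.529 -0.155 0.090
python3 - <<'E'
import numpy as np
# lever path; pivot (.6287,-.135), jig yaw -1.16deg; finger pushes from behind, offset d
for th in [0,.1,.2,.3,.4,.45,.5]:
    a=th+np.radians(1.16); g=np.array([.6287-.1*np.cos(a),-.135+.1*np.sin(a)])
    print(th,'grip',g.round(4),'behind 26mm in y', (g-[0,.026]).round(4))
E
```

```text
time: 6.6
position: [0.5321, -0.1732, 0.09]
tool_rot: [-0.029, -3.141, -0.0]
ft_force: [0.1, -0.3, 0.9]
grip_width: 0.005
grip_force: 0.0
pos [ 0.5321 -0.1732  0.09  ] slide [0.014 0.073 0.   ] ang [ 0.    -0.002  0.004] F [ 0.1 -0.3  0.9] t 6.6
0 grip [ 0.5287 -0.133 ] behind 26mm in y [ 0.5287 -0.159 ]
0.1 grip [ 0.5294 -0.123 ] behind 26mm in y [ 0.5294 -0.149 ]
0.2 grip [ 0.5311 -0.1132] behind 26mm in y [ 0.5311 -0.1392]
0.3 grip [ 0.5338 -0.1035] behind 26mm in y [ 0.5338 -0.1295]
0.4 grip [ 0.5374 -0.0942] behind 26mm in y [ 0.5374 -0.1202]
0.45 grip [ 0.5396 -0.0897] behind 26mm in y [ 0.5396 -0.1157]
0.5 grip [ 0.5419 -0.0853] behind 26mm in y [ 0.5419 -0.1113]
```

```bash
python3 -m inch '[{"slide":[0.01,0.04,0],"angular":[0,0,0],"claw":-1},{"slide":[0.01,0.07,0],"angular":[0,0,0],"claw":-1},{"slide":[0.005,0.1,0],"angular":[0,0,0],"claw":-1},{"slide":[0,0.13,0],"angular":[0,0,0],"claw":-1},{"slide":[-0.01,0.16,0],"angular":[0,0,0],"claw":-1},{"slide":[-0.02,0.19,0],"angular":[0,0,0],"claw":-1},{"slide":[-0.022,0.21,0],"angular":[0,0,0],"claw":-1},{"slide":[-0.022,0.21,0],"angular":[0,0,0],"claw":-1},{"slide":[-0.022,0.21,0],"angular":[0,0,0],"claw":-1}]'
cat > look.py <<'E'
import sys
from h import *
out=[];s=ctrl.get_state();T=np.eye(4);T[:3,:3]=R.from_rotvec(s['tool_rot']).as_matrix();T[:3,3]=s['position']
print(s['position'],s['ft_force'],s['time'])
for n in ['wrist','side','top']:
    im=grab(n);P=cloud(im,T@im['tool_from_camera'] if n=='wrist' else None);hsv=cv2.cvtColor(im['color'],cv2.COLOR_RGB2HSV)
    near=(abs(P[...,0]-.55)<.1)&(abs(P[...,1]+.1)<.1)
    for nm,l,h,z0,z1 in [('point',(0,110,70),(8,255,255),.045,.060),('grip',(0,110,70),(8,255,255),.064,.125),('mark',(45,80,60),(85,255,255),.04,.06)]:
        k=(cv2.inRange(hsv,l,h)>0)&near&(P[...,2]>z0)&(P[...,2]<z1)
        if k.sum()<6: print(n,nm,k.sum()); continue
        q=P[k];c=q.mean(0);d=c[:2]-[.6287,-.135];v,u=np.where(k)
        print(n,nm,len(q),'px',u.mean().round(),v.mean().round(),c.round(4),'r',np.hypot(*d).round(3),'th',(np.arctan2(d[1],-d[0])-.0202).round(3))
    out.append(im['color'][:,:,::-1])
a=cv2.resize(out[0],(400,300),interpolation=2);b=cv2.resize(out[1][120:220,250:350],(400,400),interpolation=2)[:300]
b=cv2.resize(out[1][130:205,270:370],(400,300),interpolation=2)
cv2.imwrite('pics/'+sys.argv[1],np.hstack([a,b]))
E
python3 look.py l4.png
```

```text
time: 7.5
position: [0.5373, -0.1247, 0.0906]
tool_rot: [-0.033, -3.14, 0.005]
ft_force: [-3.9, -6.4, 1.7]
grip_width: 0.004
grip_force: 3.7
[ 0.53726447 -0.12466656  0.09059624] [-3.94473784 -6.36277061  1.69633066] 7.5
wrist point 295 px 327.0 204.0 [ 0.5096 -0.094   0.0559] r 0.126 th 0.311
wrist grip 796 px 317.0 244.0 [ 0.5244 -0.1036  0.0854] r 0.109 th 0.272
wrist mark 2046 px 354.0 203.0 [ 0.5115 -0.0747  0.0494] r 0.132 th 0.455
side point 21 px 311.0 167.0 [ 0.5128 -0.0919  0.0576] r 0.124 th 0.336
side grip 53 px 303.0 159.0 [ 0.5337 -0.0918  0.0794] r 0.104 th 0.407
side mark 121 px 309.0 175.0 [ 0.5132 -0.0716  0.0517] r 0.132 th 0.482
top point 0
top grip 20 px 334.0 234.0 [ 0.5342 -0.0957  0.1069] r 0.102 th 0.374
top mark 50 px 322.0 247.0 [ 0.5027 -0.0716  0.0496] r 0.141 th 0.446
```

View pics/l4.png

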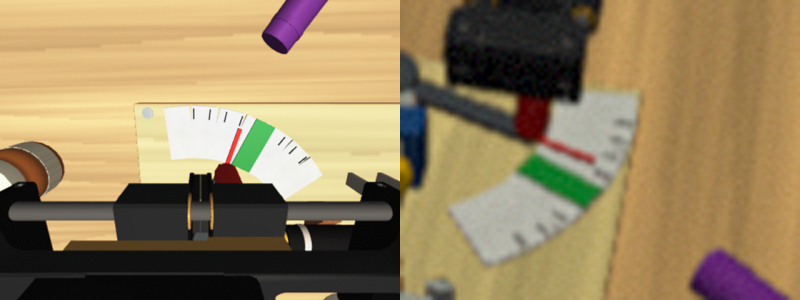

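The pointer (px 235,145 in the left half) stands about 0.14 rad short of the marker's middle (257,145). I'll push on.

```bash
python3 -m inch '[{"slide":[-0.007,0.02,0],"angular":[0,0,0],"claw":-1},{"slide":[-0.015,0.035,0],"angular":[0,0,0],"claw":-1},{"slide":[-0.022,0.05,0],"angular":[0,0,0],"claw":-1},{"slide":[-0.022,0.05,0],"angular":[0,0,0],"claw":-1},{"slide":[-0.022,0.05,0],"angular":[0,0,0],"claw":-1},{"slide":[-0.022,0.05,0],"angular":[0,0,0],"claw":-1}]'
python3 look.py l5.png
```

```text
time: 8.25
position: [0.5419, -0.1132, 0.0904]
tool_rot: [-0.035, -3.138, 0.006]
ft_force: [-6.1, -8.5, 2.8]
grip_width: 0.007
grip_force: 4.3
[ 0.54194688 -0.11320541  0.09040865] [-6.05484053 -8.45160111  2.75761969] 8.25
wrist point 302 px 331.0 205.0 [ 0.5154 -0.0797  0.0559] r 0.126 th 0.434
wrist grip 797 px 317.0 244.0 [ 0.5291 -0.0922  0.0854] r 0.108 th 0.386
wrist mark 1655 px 339.0 195.0 [ 0.51   -0.0737  0.0494] r 0.134 th 0.457
side point 14 px 308.0 171.0 [ 0.5163 -0.077   0.0576] r 0.126 th 0.456
side grip 49 px 300.0 163.0 [ 0.5391 -0.0797  0.0794] r 0.105 th 0.533
side mark 94 px 310.0 176.0 [ 0.5123 -0.0689  0.0517] r 0.134 th 0.496
top point 0
top grip 21 px 331.0 232.0 [ 0.5395 -0.085   0.1091] r 0.102 th 0.491
top mark 44 px 321.0 247.0 [ 0.5029 -0.0688  0.0489] r 0.142 th 0.464
```

View pics/l5.png

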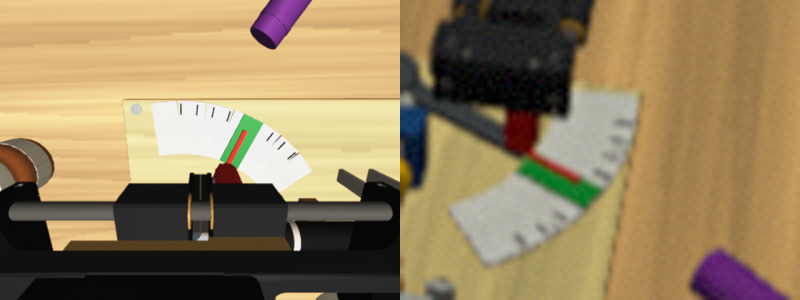

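```bash
cat > fine.py <<'E'
from h import *
s=ctrl.get_state();T=np.eye(4);T[:3,:3]=R.from_rotvec(s['tool_rot']).as_matrix();T[:3,3]=s['position']
print(s['position'],s['ft_force'],s['time'])
for n in ['wrist','side']:
    im=grab(n);E=T@im['tool_from_camera'] if n=='wrist' else im['extrinsics'];K=im['camera_matrix']
    hsv=cv2.cvtColor(im['color'],cv2.COLOR_RGB2HSV);v,u=np.mgrid[:420,:560]
    def polar(z): # intersect rays with plane z
        d=np.stack([(u-K[0,2])/K[0,0],-(v-K[1,2])/K[1,1],-np.ones(u.shape)],-1)@E[:3,:3].T
        p=E[:3,3]+d*((z-E[2,3])/d[...,2])[...,None];a=p[...,:2]-[.6287,-.135]
        return np.hypot(a[...,0],a[...,1]),np.arctan2(a[...,1],-a[...,0])-.0202
    r,t=polar(.055);k=(cv2.inRange(hsv,(0,110,70),(8,255,255))>0)&(r>.122)&(r<.140)&(t>.1)&(t<.7)
    r2,t2=polar(.0505);g=(cv2.inRange(hsv,(40,60,40),(90,255,255))>0)&(abs(t2-.45)<.2)
    print(n,'pointer',k.sum(),t[k].mean().round(4))
    for a,b in [(.11,.12),(.12,.13),(.13,.14),(.14,.15)]:
        m=g&(r2>a)&(r2<b);q=t2[m]
        if len(q)>3: lo,hi=np.percentile(q,[2,98]);print('  mark r',a,'lo/hi/mid',lo.round(3),hi.round(3),((lo+hi)/2).round(4),'width mm',((hi-lo)*(a+b)*500).round(1))
E
python3 fine.py
```

```text
[ 0.5419028  -0.1132707   0.09039444] [-5.46713439 -6.94978911  3.55450227] 8.4
wrist pointer 164 0.4349
  mark r 0.11 lo/hi/mid 0.37 0.537 0.4536 width mm 19.2
  mark r 0.12 lo/hi/mid 0.377 0.531 0.4539 width mm 19.2
  mark r 0.13 lo/hi/mid 0.383 0.525 0.4535 width mm 19.2
  mark r 0.14 lo/hi/mid 0.388 0.518 0.4528 width mm 18.9
side pointer 10 0.4404
  mark r 0.11 lo/hi/mid 0.448 0.558 0.503 width mm 12.7
  mark r 0.12 lo/hi/mid 0.458 0.551 0.5044 width mm 11.6
  mark r 0.13 lo/hi/mid 0.452 0.545 0.4982 width mm 12.6
  mark r 0.14 lo/hi/mid 0.411 0.533 0.4717 width mm 17.7
```

```bash
python3 -m inch '[{"slide":[-0.003,0.008,0],"angular":[0,0,0],"claw":-1},{"slide":[-0.003,0.008,0],"angular":[0,0,0],"claw":-1},{"slide":[-0.003,0.008,0],"angular":[0,0,0],"claw":-1},{"slide":[-0.003,0.008,0],"angular":[0,0,0],"claw":-1},{"slide":[-0.003,0.008,0],"angular":[0,0,0],"claw":-1},{"slide":[-0.003,0.008,0],"angular":[0,0,0],"claw":-1}]'
python3 fine.py
```

```text
time: 9.1
position: [0.5426, -0.1114, 0.0904]
tool_rot: [-0.035, -3.138, 0.006]
ft_force: [-7.9, -9.0, 3.5]
grip_width: 0.003
grip_force: 4.5
[ 0.54261779 -0.11141098  0.09041416] [-7.92141483 -9.00082863  3.45266558] 9.1
wrist pointer 166 0.4553
  mark r 0.11 lo/hi/mid 0.371 0.537 0.4544 width mm 19.1
  mark r 0.12 lo/hi/mid 0.378 0.531 0.4545 width mm 19.1
  mark r 0.13 lo/hi/mid 0.382 0.525 0.4536 width mm 19.2
  mark r 0.14 lo/hi/mid 0.388 0.518 0.4529 width mm 19.0
side pointer 5 0.4603
  mark r 0.11 lo/hi/mid 0.471 0.559 0.5148 width mm 10.2
  mark r 0.12 lo/hi/mid 0.469 0.545 0.507 width mm 9.5
  mark r 0.13 lo/hi/mid 0.427 0.545 0.4862 width mm 15.9
  mark r 0.14 lo/hi/mid 0.406 0.533 0.4693 width mm 18.4
```

The pointer is centred to within 0.002 rad. I'll hold for half a second, recheck everything, then hand in.

```bash
python3 -m inch '[{"slide":[0,0,0],"angular":[0,0,0],"claw":-1},{"slide":[0,0,0],"angular":[0,0,0],"claw":-1},{"slide":[0,0,0],"angular":[0,0,0],"claw":-1},{"slide":[0,0,0],"angular":[0,0,0],"claw":-1},{"slide":[0,0,0],"angular":[0,0,0],"claw":-1}]'
python3 fine.py | grep -A4 wrist
python3 - <<'E'
from h import *
a=grab('wrist');b=grab('side')
cv2.imwrite('pics/f6.png',np.hstack([cv2.resize(a['color'][:,:,::-1],(400,300)),cv2.resize(b['color'][110:290,170:410,::-1],(400,300),interpolation=2)]))
E
```

```text
time: 9.7
position: [0.5426, -0.1114, 0.0904]
tool_rot: [-0.035, -3.138, 0.007]
ft_force: [-6.4, -8.5, 3.2]
grip_width: 0.005
grip_force: 4.5
wrist pointer 166 0.455
  mark r 0.11 lo/hi/mid 0.371 0.537 0.4539 width mm 19.1
  mark r 0.12 lo/hi/mid 0.378 0.53 0.4541 width mm 19.1
  mark r 0.13 lo/hi/mid 0.382 0.524 0.4532 width mm 19.2
  mark r 0.14 lo/hi/mid 0.387 0.518 0.4524 width mm 19.0
```

View pics/f6.png

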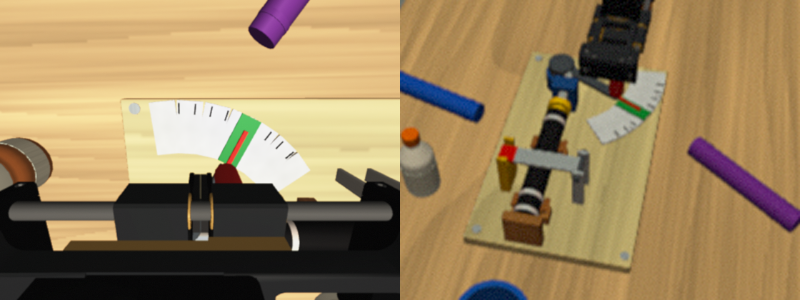

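The pointer lies mid-marker (px 240,143). The strap is flat in the catch (508,153), the tube is in its cradles, and the things around are undisturbed.

```bash
python3 -c "
from bench import ctrl
print(ctrl.close_job())"
```

```text
the job is handed in; nothing more can be done
None
```

I handed the job in: the strap is flat in the yellow catch, and the arm is holding the lever with its pointer within about 0.002 rad of the green marker's middle, at about 10 s on the robot's clock; no verdict was returned.

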